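Plane back in the till, door snapped shut

TASK

The small plywood tool till on the bench cannot be shut because the wooden hand plane has been left sticking out of it. Slide the plane all the way in until its nose is against the till's back wall, then push the door shut until its sprung latch tongue rides over the keeper and snaps in behind it, and let go so that the door stays latched. Push gently (no slamming, no ramming), keep the plane upright and leave the other tools and boxes where they are.

Things in the scene. Friction and masses are not known exactly. Their poses are not given: they have to be found in the camera images.
- till: Fixed plywood box, open at the front, standing obliquely. Origin: middle of the front opening, at bench height. x points level INTO it, y along the front to the hinge side, z up. Outside 187 mm deep (x 0-187), 214 wide, 200 high. Inside: floor top z 12, roof underside z 185, walls y +-95, back wall x 175. Floor sticks out as a sill to x -20. A cork block stands inside at y 58, x 80-170; a case on the roof.
- lane (a point): Middle of the plane's lane on the till floor, at the opening (till x 0, y -35, z 12 mm); axes as till. Two runners 10 mm high, x 20 to 170, leave the lane 80 mm wide. The roof covers it: an upright tool hits the roof edge before the plane is home, so push with the tool tilted about 30 to 50 degrees from vertical, pointing into the till.
- plane_mid (a point): Centre of the plane's wooden body, 22.5 mm above its sole. Body 150 long (x, to the nose), 56 wide, 45 high, 0.5 to 1 kg. Iron and wedge rise to 85 mm above the sole, leaning back to 40 mm behind the centre; a knob near the nose. It lies flat on the till floor, nose in the lane, heel sticking out. Home (nose on the back wall) it is at till x 100 mm; sliding takes 2 to 7 N.
- plane_heel (a point): Middle of the plane's flat upright heel (rear) face, 56 wide x 45 mm high, 75 mm behind plane_mid: the face to push on. Home, it is 25 mm inside the opening (till x 25), 34 mm above the bench. Axes as the plane's.
- till_hinge (a point): On the door's upright hinge axis, 100 mm above the bench: till x -18, y 107 mm. Axes as till. At door angle a the door runs from here in the till-frame direction (-sin a, -cos a); its outer face contains the axis; the direction that pushes it shut is (cos a, -sin a).
- till_door (a joint): Door angle, rad: grows opening outwards, to 1.9. Shut, it bears on a firm bumper somewhere between 0 and 0.077, depending on the keeper's setting. Wooden panel 18 mm thick, 214 wide, from 16 to 200 mm above the bench, 0.6 kg, very light to swing; it stays where it is left. A wooden knob, 26 mm across, stands 24 mm out of the outer face, 185 mm from the hinge and 172 mm above the bench.
- door_edge (a point): Point on the door's outer face, 170 mm from the hinge axis, 80 mm above the bench: a clear place to push (moves with the door). x is the direction that pushes it shut, y points to the hinge.
- latch_tongue (a joint): How far the tongue is pressed into the door, m: 0 fully out (sprung), 0.013 most. It sticks 14 mm out of the door's free edge, inner side sloped, outer flat. It meets the keeper 0.1 rad before the door is on its bumper, is pressed in 7 mm, and springs out fully just before it. At door_edge this takes 8 to 19 N: a push that gives up below 21 N may leave it unlatched; 25 N is ample, over 30 N is ramming.
- tongue_tip (a point): Tip of the steel latch tongue, 228 mm from the hinge axis, 105 mm above the bench; tongue 22 mm high (moves with door and tongue). Axes as door_edge.
- keeper (a point): Where the inner edge of the steel keeper lip is on average: till x -32, y -114, z 105 mm, outside the side wall away from the hinge. Lip 8 mm thick (x), 21 wide, 50 high. The keeper and the rubber bumper that stops the door are set together and clamped, anywhere up to 8 mm nearer or farther along till x; this point does not show it: feel for it. Axes as till.
Mind the look-alikes: they are no part of the job. What is shaped like the part that bears plane_mid but green is not meant.

How it is judged:
By the outcome, as a careful person would: the job done as asked, in the order asked, and still so for the second after the job is handed in, with the robot touching nothing.
It also fails if it takes over 64 s, if anything falls off the work surface, if the arm or the gripper's body presses on something with over 40 N, if the wrist force passes 120 N, or if a joint passes its speed limit or range.

ROBOT

A 6-joint arm with a two-finger parallel gripper is mounted at the origin on the work surface. World frame = base frame: x ahead of the robot, y to its left, z up, the work surface at z = 0. Lengths are in m, angles in rad, forces in N, time in s.
With the tool pointing down it reaches from about 0.325 to 0.9 m from the base axis. Payload 6.1 kg.
Tool frame: the origin (TCP) lies on the centre line of the jaws, within the pads' length; the fingertips stand 14 mm ahead of it and the grasp point (between the pads) lies 5 mm behind it; z points along the fingers, y is the line along which they close (so a half turn about z gives the same grasp; the last joint's range is limited). The gripper opens to 87 mm and grips with 3 to 60 N. Pads are 19 mm wide; open, the fingers measure 117 mm over their backs; the gripper's body (75 mm by 190 mm) begins 51 mm behind the grasp point.
Start: joints at [1.153, 0.22, 1.526, -0, 1.395, -0.126], TCP at [0.18, 0.599, 0.237] pointing down, gripper open.
Joint ranges: [-2.98, 2.98], [-0.91, 2.08], [0.09, 2.57], [-1.24, 4.39], [0.2, 2.65], [-2.68, 2.68]. Speed limits (rad/s): [2.57, 2.57, 3.01, 3.14, 3.14, 3.14].

INTERFACE

Orientations are given as a unit quaternion [x, y, z, w].
In Python, from rig import robot, vision gives the robot as it stands.
- The arm moves only by the shell command python3 -m crank 'ROWS' [FORCE]. ROWS is JSON, one flat list of numbers, 5 for each row, row after row: the shift along the world's x, y, z in units of 300 mm (1.0 is 300 mm), then the turn about the world's z in units of 180 degrees (1.0 is 180 degrees), then the gripper's target within -1 to 1 (fully open at 1, half-way at 0, shut at -1). A call has 1 to 10 rows; each row is the pose to reach, as a shift and turn from the pose commanded when the call began, turning the shorter way round; what a row does not reach only later rows make up. A row lasts 1/12 s, in which the tool goes at most 41.7 mm and 7.16 degrees, less where a joint would pass 70% of its speed; a pose out of reach is approached as far as the arm can. A call with a number of a shift or a turn outside -1 to 1 is refused whole. A call with a gripper value outside its range is refused whole. The fingers move at their own pace and stop on an object; FORCE is the grip in N (left out, the last holds). Time passes only in rows, so rows that repeat a pose let the fingers close. It gives the time, the measured TCP pose, the force, the opening and the grip force at its end, in the units of the state.
- robot.observe(): the state, without advancing time (a new reading comes with each control period).
- vision.snapshot(name): name is "scene" or "top"; returns the picture (420x560x3 uint8, red, green, blue); there is no depth.
- vision.camera_params(name): a dict with "camera_matrix" (3x3 intrinsics, pixels), "dist" ([k1, k2, p1, p2, k3] as OpenCV has them; the pictures are not rectified), "R" (3x3) and "t" (3): a world point X has camera coordinates R X + t. Camera axes: x right, y down, z forward; pixel columns grow to the right and rows downward; lengths in m; the calibration is good to about 2 mm. A picture is of the moment at which its call begins. camera_params takes no time and is no camera call.
- robot.job_done(): hands the job in; it is judged then, once.
The state is a dict: "time_s": time; "joint_positions": joint angles; "qd": joint speeds; "joint_torque": joint torques, N m; "tool_pos": TCP position; "eef_rot": TCP orientation; "wrist_force": force on the tool from outside, world axes, zero at the start; "torque": the same for the moment, N m; "grip_width": finger opening in m; "finger_force": force on a finger pad.
Only numpy, scipy, OpenCV 4.12 (cv2) and the standard library are available. Lean on these libraries where they do the work, as an engineer would, in place of code of your own. Each camera call takes 0.05 s, during which the arm holds its last target. There are 200 camera calls.

## Working session

There is one attempt and no reset: what is moved stays moved. The work goes in short steps, Python scripts to look and compute and a shell command to move; the robot and the scene stay as the last step left them, time stands still between calls to the robot, and variables do not carry over. Pictures are saved under pics/ and viewed, at most 10 in all, crops included, and the job is handed in when it is done.

```bash
mkdir -p pics; python3 - <<'E'
from rig import robot, vision
import cv2,numpy as np
for n in("scene","top"):
    im=vision.snapshot(n); cv2.imwrite(f"pics/{n}0.png",im[:,:,::-1])
    p=vision.camera_params(n); print(n,{k:np.round(np.array(v),4).tolist() for k,v in p.items()})
print(robot.observe())
E
```

```text
scene {'camera_matrix': [[500.9733, 0.0, 276.2454], [0.0, 500.9733, 216.1683], [0.0, 0.0, 1.0]], 'dist': [-0.1493, 0.0, 0.0, 0.0, 0.0], 'R': [[0.2647, 0.9643, -0.0007], [0.915, -0.2514, -0.3155], [-0.3045, 0.0829, -0.9489]], 't': [-0.2551, -0.4279, 1.1615]}
top {'camera_matrix': [[478.3567, 0.0, 273.3686], [0.0, 478.3567, 216.07], [0.0, 0.0, 1.0]], 'dist': [-0.0818, 0.0, 0.0, 0.0, 0.0], 'R': [[-0.0684, -0.9976, -0.0071], [-0.9732, 0.0683, -0.2197], [0.2196, -0.0081, -0.9756]], 't': [0.1513, 0.5124, 0.8814]}
{'time_s': 0.1, 'joint_positions': array([ 1.15292846e+00,  2.21145249e-01,  1.52747221e+00, -1.70586813e-05,
        1.39469875e+00, -1.26093970e-01]), 'qd': array([-0.00080171, -0.00111646, -0.00194116, -0.0005614 ,  0.0001464 ,
       -0.00021258]), 'joint_torque': array([ 5.71784130e-04, -4.95949173e+01, -3.88519979e+01,  7.02247233e-02,
        5.15434938e-02, -4.04438424e-06]), 'tool_pos': array([0.17957375, 0.59810112, 0.23556084]), 'eef_rot': array([ 1.45368473e-01,  9.89377210e-01, -8.32351569e-04, -2.23419598e-04]), 'wrist_force': array([ 0.13646663, -0.15381436, -0.46956083]), 'torque': array([-0.02936564,  0.02399918,  0.03729493]), 'finger_force': 0.0, 'grip_width': 0.08694047861750849}
```

View pics/scene0.png

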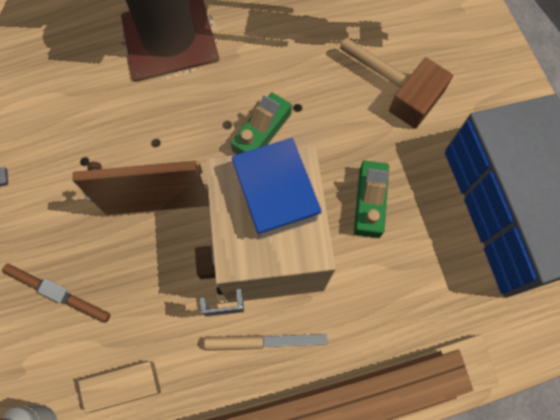

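View pics/top0.png

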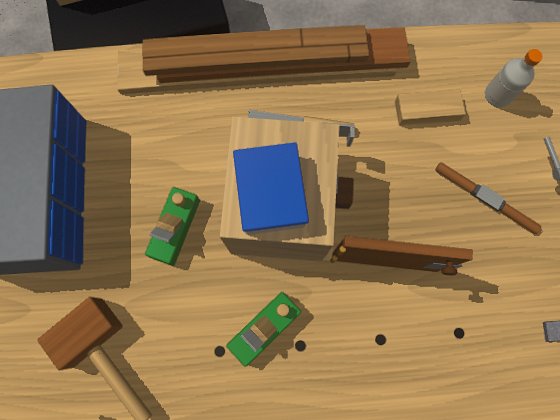

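The brown plane sits in the till, with its heel at about top (345,192) and scene (205,262). The two green ones, at top (172,225) and (264,328), are the look-alikes. I'll enlarge to confirm this and pick corners.

```bash
python3 - <<'E'
import cv2
a=cv2.imread("pics/top0.png")[95:305,210:490]; cv2.imwrite("pics/topc.png",cv2.resize(a,(800,600),interpolation=cv2.INTER_CUBIC))
a=cv2.imread("pics/scene0.png")[120:330,65:345]; cv2.imwrite("pics/scenec.png",cv2.resize(a,(800,600),interpolation=cv2.INTER_CUBIC))
E
```

```text
(no output)
```

View pics/topc.png

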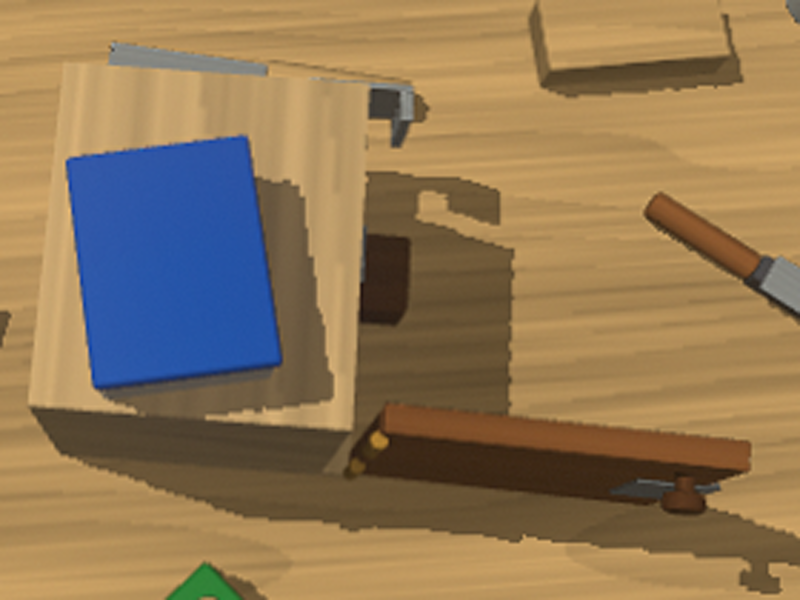

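View pics/scenec.png

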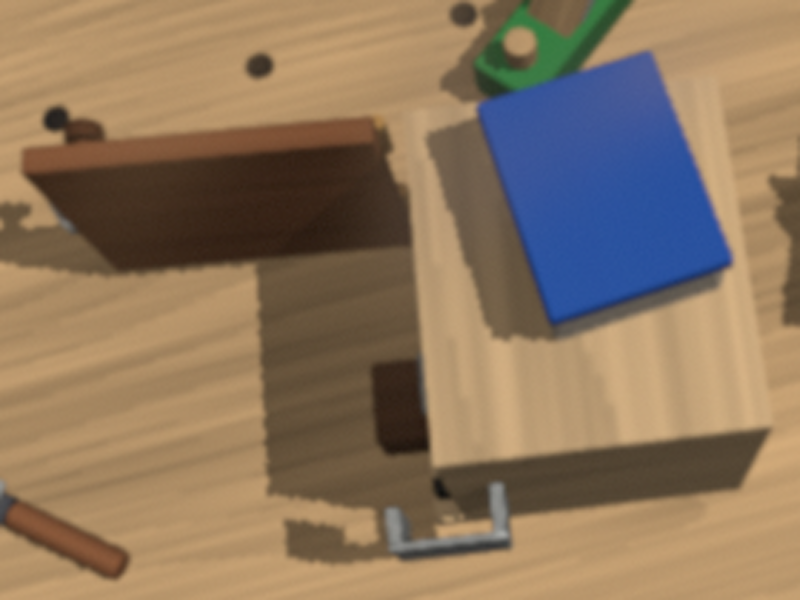

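Seen in the crops:
- **Plane:** the dark-brown heel protrudes at topc (408,275) and scenec (376,405). It is brown and lies in the lane, so it is the one meant.
- **Door:** open roughly 90°, with its free end at topc (750,455).
- **Roof corners:** clear in both crops.

Next I'll fit the poses.

```bash
cat > h.py <<'E'
from rig import robot, vision
import cv2,numpy as np
from scipy.optimize import least_squares
from scipy.spatial.transform import Rotation as Ro
P={n:vision.camera_params(n) for n in("scene","top")}
def proj(n,X):
    p=P[n];return cv2.projectPoints(np.atleast_2d(X).astype(float),cv2.Rodrigues(np.array(p["R"]))[0],np.array(p["t"]),np.array(p["camera_matrix"]),np.array(p["dist"]))[0][:,0]
def onz(n,uv,z):
    p=P[n];q=cv2.undistortPoints(np.array([[uv]],float),np.array(p["camera_matrix"]),np.array(p["dist"]))[0,0]
    R=np.array(p["R"]);d=R.T@np.r_[q,1];c=-R.T@np.array(p["t"]);return c+d*(z-c[2])/d[2]
off={"top":(210,95),"scene":(65,120)}
def px(n,c): return np.array(c)/2.857+off[n]
E
python3 - <<'E'
from h import *
roof=np.array([[0,-.107,.2],[0,.107,.2],[.187,.107,.2],[.187,-.107,.2]])
ob={"top":[(368,83),(352,430),(30,408),(63,63)],"scene":[(436,468),(412,108),(715,78),(770,428)]}
def W(v,L):
    c,s=np.cos(v[2]),np.sin(v[2]);L=np.atleast_2d(L);return np.c_[v[0]+c*L[:,0]-s*L[:,1],v[1]+s*L[:,0]+c*L[:,1],L[:,2]]
f=lambda v:np.concatenate([(proj(n,W(v,roof))-px(n,ob[n])).ravel() for n in ob])
r=least_squares(f,[.5,.1,1.57]);v=r.x;print("till",v,np.round(r.fun,1))
def inv(X): 
    c,s=np.cos(v[2]),np.sin(v[2]);d=X[:2]-v[:2];return np.round([c*d[0]+s*d[1],-s*d[0]+c*d[1]],4)
for n,u in(("top",(410,237)),("top",(407,308)),("scene",(373,367)),("scene",(380,440))): print("heel",n,inv(onz(n,px(n,u),.057)))
for n,u in(("top",(750,441)),("top",(388,403)),("scene",(24,150)),("scene",(24,172)),("top",(749,470)),("scene",(378,143))): print("door",n,inv(onz(n,px(n,u),.2)))
for nm,L in(("lane",[0,-.035,.012]),("home heel",[.025,-.035,.034]),("hinge",[-.018,.107,.1]),("keeper",[-.032,-.114,.105])): print(nm,W(v,L).round(4))
np.save("till.npy",v)
E
python3 -m crank 2>&1 | head
```

```text
till [0.5407928  0.00701927 1.42277595] [ 0.3 -0.8 -0.3 -0.9 -1.2 -2.   0.2 -1.4 -1.  -1.4 -3.  -0.2  0.7 -1.8
  1.2 -1.5]
heel top [-0.0493 -0.0557]
heel top [-0.0493 -0.0042]
heel scene [-0.048  -0.0087]
heel scene [-0.0471 -0.0581]
door top [-0.2314  0.0974]
door top [-0.0204  0.0912]
door scene [-0.23    0.1092]
door scene [-0.2297  0.0948]
door top [-0.2307  0.1144]
door scene [-0.0165  0.0861]
lane [[0.5754 0.0019 0.012 ]]
home heel [[0.5791 0.0266 0.034 ]]
hinge [[0.4323 0.005  0.1   ]]
keeper [[ 0.6488 -0.0414  0.105 ]]
invalid input
```

```bash
python3 -m crank '[0.1,0.3,0.1,0,-1, 0.2,0.6,0.2,0,-1, 0.3,1,0.4,0,-1, 0.3,1,0.6,0,-1, 0.3,1,0.6,0,-1, 0.3,1,0.6,0,-1, 0.3,1,0.6,0,-1, 0.3,1,0.6,0,-1,0.3,1,0.6,0,-1]' ; python3 - <<'E'
from h import *
s=robot.observe();print(s["time_s"],s["tool_pos"],Ro.from_quat(s["eef_rot"]).as_matrix()[:,2],s["joint_positions"].round(3))
E
```

```text
time_s: 0.85
tool_pos: [0.2542, 0.844, 0.3792]
eef_rot: [0.146, 0.989, 0.009, 0.001]
wrist_force: [16.5, 49.9, 71.4]
grip_width: 0.0349
finger_force: 0.0
0.85 [0.2542123  0.84397631 0.37917562] [ 0.00490727  0.01770609 -0.99983119] [ 1.188  1.039  0.088  0.002  1.997 -0.09 ]
```

```bash
cat > o.py <<'E'
from h import *
s=robot.observe();R=Ro.from_quat(s["eef_rot"]).as_matrix()
print(round(s["time_s"],2),s["tool_pos"].round(4),"z",R[:,2].round(4),"y",R[:,1].round(3),"q",s["joint_positions"].round(3),"F",s["wrist_force"].round(1),"g",round(s["grip_width"],4))
E
python3 -m crank '[0,0,0,0,-1,0,0,0,0,-1]' >/dev/null; python3 o.py; python3 -m crank '[0,-0.05,0,0,-1,0,-0.1,0,0,-1,0,-0.1,0,0,-1]'>/dev/null; python3 o.py
```

```text
1.02 [0.2541 0.8437 0.3743] z [ 0.0026  0.0114 -0.9999] y [0.288 0.958 0.012] q [ 1.188  1.041  0.094  0.002  1.995 -0.09 ] F [0.1 0.6 0.2] g 0.0215
1.27 [0.2538 0.811  0.3809] z [ 0.0051  0.0166 -0.9998] y [0.288 0.957 0.017] q [ 1.174  0.829  0.426  0.002  1.87  -0.104] F [ 0.4  0.8 -0.7] g 0.0036
```

```bash
A='[0.05,0.14,0,0,-1,0.3,1,0.3,0,-1,0.3,1,0.3,0,-1,0.3,1,0.3,0,-1,0.3,1,0.3,0,-1,0.3,1,0.3,0,-1]'; python3 -m crank '[0.04,0.12,0,0,-1,0.3,1,0.3,0,-1,0.3,1,0.3,0,-1,0.3,1,0.3,0,-1,0.3,1,0.3,0,-1,0.3,1,0.3,0,-1]'>/dev/null; python3 o.py;  python3 -m crank '[0.3,1,0.3,0,-1]'>/dev/null; python3 o.py;python3 -m crank '[0.3,1,0.3,0,-1]'>/dev/null; python3 o.py
```

```text
1.77 [0.266  0.8577 0.374 ] z [ 0.0183  0.0582 -0.9981] y [0.287 0.956 0.061] q [ 1.18   1.045  0.088  0.006  1.947 -0.096] F [-0.2 -0.6  0.4] g 0.0003
1.85 [0.2686 0.8672 0.3727] z [ 0.0264  0.0843 -0.9961] y [0.286 0.954 0.088] q [ 1.181  1.048  0.088  0.008  1.918 -0.095] F [ 0.6  0.3 -0.3] g 0.0004
1.93 [0.2714 0.8777 0.3714] z [ 0.0352  0.1127 -0.993 ] y [0.285 0.951 0.118] q [ 1.182  1.05   0.088  0.011  1.885 -0.094] F [-0.5  0.   0.5] g 0.0005
```

Single out-of-reach rows build up tilt that carries over to later calls, about 1.7° per row. I'll yaw the tool −97° first so the gripper's slim side lies in the tilt plane, then keep tilting outward.

```bash
python3 -m crank '[-0.06,-0.2,0,-0.04,0.1,-0.06,-0.2,0,-0.54,0.1,-0.06,-0.2,0,-0.54,0.1,-0.06,-0.2,0,-0.54,0.1,-0.06,-0.2,0,-0.54,0.1,-0.06,-0.2,0,-0.54,0.1,-0.06,-0.2,0,-0.54,0.1,-0.06,-0.2,0,-0.54,0.1,-0.06,-0.2,0,-0.54,0.1,-0.06,-0.2,0,-0.54,0.1]' >/dev/null; python3 o.py; python3 -m crank '[0,0,0,-0.18,0.1,0,0,0,-0.18,0.1,0,0,0,-0.18,0.1,0,0,0,-0.18,0.1,0,0,0,-0.18,0.1,0,0,0,-0.18,0.1]'>/dev/null; python3 o.py
```

```text
2.77 [0.2539 0.8191 0.3764] z [ 0.1158  0.0293 -0.9928] y [0.981 0.152 0.119] q [ 1.216  0.794  0.492 -0.101  1.786  1.037] F [ 0.2  0.7 -0.1] g 0.0469
3.27 [0.2541 0.8189 0.3748] z [ 0.1069 -0.0339 -0.9937] y [ 0.912 -0.394  0.112] q [ 1.221  0.894  0.339 -0.119  1.902  1.589] F [-0.3  0.7 -0.2] g 0.048
```

```bash
python3 -m crank '[0.06,0.2,0,0,0.1,0.06,0.2,0,0,0.1]'>/dev/null
python3 -m crank '[0.3,1,0.3,0,0.1]'>/dev/null
python3 -m crank '[0.3,1,0.3,0,0.1]'>/dev/null
python3 -m crank '[0.3,1,0.3,0,0.1]'>/dev/null
python3 -m crank '[0.3,1,0.3,0,0.1]'>/dev/null
python3 -m crank '[0.3,1,0.3,0,0.1]'>/dev/null
python3 -m crank '[0.3,1,0.3,0,0.1]'>/dev/null
python3 o.py
python3 -m crank '[0.3,1,0.3,0,0.1]'>/dev/null
python3 -m crank '[0.3,1,0.3,0,0.1]'>/dev/null
python3 -m crank '[0.3,1,0.3,0,0.1]'>/dev/null
python3 -m crank '[0.3,1,0.3,0,0.1]'>/dev/null
python3 -m crank '[0.3,1,0.3,0,0.1]'>/dev/null
python3 -m crank '[0.3,1,0.3,0,0.1]'>/dev/null
python3 o.py
```

```text
3.93 [0.2864 0.9062 0.354 ] z [ 0.1618  0.1454 -0.9761] y [ 0.917 -0.388  0.094] q [ 1.217  1.076  0.088 -0.104  1.781  1.576] F [0.4 0.1 0.3] g 0.048
4.43 [0.308  0.9637 0.353 ] z [ 0.208   0.305  -0.9293] y [ 0.92  -0.384  0.08 ] q [ 1.212  1.095  0.088 -0.088  1.59   1.575] F [-0.4 -0.6  0.3] g 0.048
```

```bash
python3 -m crank '[0.3,1,0.3,0,0.1]'>/dev/null
python3 -m crank '[0.3,1,0.3,0,0.1]'>/dev/null
python3 -m crank '[0.3,1,0.3,0,0.1]'>/dev/null
python3 -m crank '[0.3,1,0.3,0,0.1]'>/dev/null
python3 -m crank '[0.3,1,0.3,0,0.1]'>/dev/null
python3 -m crank '[0.3,1,0.3,0,0.1]'>/dev/null
python3 -m crank '[0.3,1,0.3,0,0.1]'>/dev/null
python3 -m crank '[0.3,1,0.3,0,0.1]'>/dev/null
python3 o.py
python3 -m crank '[0.3,1,0.5,0,0.1]'>/dev/null
python3 -m crank '[0.3,1,0.5,0,0.1]'>/dev/null
python3 -m crank '[0.3,1,0.5,0,0.1]'>/dev/null
python3 -m crank '[0.3,1,0.5,0,0.1]'>/dev/null
python3 -m crank '[0.3,1,0.5,0,0.1]'>/dev/null
python3 o.py
```

```text
5.1 [0.3342 1.0374 0.3575] z [ 0.2601  0.5023 -0.8246] y [ 0.924 -0.376  0.062] q [ 1.206  1.128  0.088 -0.066  1.328  1.57 ] F [-0.1 -0.3 -0.3] g 0.048
5.52 [0.3454 1.0689 0.3937] z [ 0.2859  0.6096 -0.7394] y [ 0.927 -0.37   0.054] q [ 1.202  1.119  0.088 -0.05   1.198  1.561] F [0.1 0.6 0.1] g 0.0478
```

```bash
python3 -m crank '[0.3,1,0.5,0,0.1]'>/dev/null
python3 -m crank '[0.3,1,0.5,0,0.1]'>/dev/null
python3 o.py
python3 -m crank '[0,-0.1,0.1,0.03,0.1,0,-0.2,0.1,0.08,0.1,0,-0.3,0.1,0.08,0.1,0,-0.4,0.1,0.08,0.1,0,-0.5,0.1,0.08,0.1,0,-0.65,0.1,0.08,0.1,0,-0.8,0.1,0.08,0.1,0,-0.9,0.1,0.08,0.1,0,-1,0.1,0.08,0.1]'>/dev/null
python3 o.py
python3 -m crank '[0.05,-0.1,0,0,0.1,0.1,-0.2,0,0,0.1,0.1,-0.3,0,0,0.1,0.1,-0.4,0,0,0.1,0.1,-0.5,0,0,0.1,0.1,-0.65,0,0,0.1,0.1,-0.8,0,0,0.1,0.1,-0.9,0,0,0.1,0.1,-1,0,0,0.1]'>/dev/null
python3 o.py
```

```text
5.68 [0.3495 1.0808 0.4076] z [ 0.2946  0.6485 -0.7019] y [ 0.929 -0.367  0.05 ] q [ 1.2    1.117  0.088 -0.044  1.145  1.557] F [-0.1 -0.7 -0.4] g 0.048
6.43 [0.3502 0.7789 0.4405] z [ 0.1287  0.7027 -0.6997] y [ 0.99  -0.126  0.056] q [0.933 0.184 1.374 0.418 0.886 0.888] F [ 0.8 -0.2 -0. ] g 0.048
7.18 [0.3802 0.479  0.4389] z [ 0.131   0.7001 -0.7019] y [ 0.99  -0.125  0.06 ] q [ 0.447 -0.341  1.87   0.674  1.169  0.42 ] F [ 0.3 -0.3  0.3] g 0.0481
```

```bash
cat > t.py <<'E'
from h import *
v=np.load("till.npy");c,s=np.cos(v[2]),np.sin(v[2])
def w(x,y): return np.array([v[0]+c*x-s*y,v[1]+s*x+c*y])
def til(p): d=np.array(p[:2])-v[:2];return np.array([c*d[0]+s*d[1],-s*d[0]+c*d[1]])
E
python3 - <<'E'
from t import *
p=robot.observe()["tool_pos"][:2]
for x,y in((-.15,-.05),(-.13,.01),(-.10,-.001),(-.0485,-.001),(.025,-.001)):
    q=w(x-.0167,y);print(x,y,q.round(4),"shift units from now",((q-p)/.3).round(3))
print("unit till x in crank/10mm",np.array([c,s])/30)
E
```

```text
-0.15 -0.05 [ 0.5657 -0.1652] shift units from now [ 0.618 -2.147]
-0.13 0.01 [ 0.5093 -0.1366] shift units from now [ 0.43  -2.052]
-0.1 -0.001 [ 0.5246 -0.1086] shift units from now [ 0.481 -1.958]
-0.0485 -0.001 [ 0.5322 -0.0576] shift units from now [ 0.507 -1.789]
0.025 -0.001 [0.543  0.0151] shift units from now [ 0.543 -1.546]
unit till x in crank/10mm [0.00491602 0.03296883]
```

```bash
python3 -m crank '[0.05,-0.1,0,0,0.1,0.1,-0.2,0,0,0.1,0.15,-0.3,0,0,0.1,0.2,-0.4,0,0,0.1,0.2,-0.5,0,0,0.1,0.2,-0.65,0,0,0.1,0.2,-0.8,0,0,0.1,0.2,-0.9,0,0,0.1,0.2,-1,0,0,0.1]'>/dev/null
python3 o.py
```

```text
7.93 [0.4405 0.1778 0.4373] z [ 0.1322  0.6945 -0.7073] y [ 0.99  -0.126  0.061] q [-0.324 -0.392  1.907  0.785  1.706 -0.143] F [ 0.5 -0.3  1. ] g 0.0481
```

```bash
python3 -m crank '[0.05,-0.1,0,0,0.1,0.1,-0.2,0,0,0.1,0.15,-0.3,0,0,0.1,0.2,-0.4,0,0,0.1,0.25,-0.5,0,0,0.1,0.3,-0.65,0,0,0.1,0.36,-0.8,0,0,0.1,0.42,-0.9,0,0,0.1,0.42,-1,0,0,0.1]'>/dev/null
python3 o.py
python3 -m crank '[0,-0.07,0,0,0.1,0,-0.14,0,0,0.1,0,-0.14,-0.1,0,0.1,0,-0.14,-0.2,0,0.1,0,-0.14,-0.3,0,0.1,0,-0.14,-0.4,0,0.1,0,-0.14,-0.5,0,0.1,0,-0.14,-0.6,0,0.1,0,-0.14,-0.6,0,0.1]'>/dev/null
python3 o.py; python3 -c "
from t import *
cv2.imwrite('pics/t2.png',np.hstack([vision.snapshot('top')[:,100:500,::-1],vision.snapshot('scene')[:,0:400,::-1]]))"
```

```text
8.68 [ 0.5682 -0.1224  0.4363] z [ 0.13    0.6927 -0.7094] y [ 0.99  -0.126  0.059] q [-0.712  0.191  1.367  0.713  1.942 -0.467] F [ 0.4  0.9 -0.2] g 0.048
9.43 [ 0.5651 -0.1617  0.25  ] z [ 0.1225  0.6967 -0.7068] y [ 0.991 -0.126  0.048] q [-0.76   0.355  1.522  0.64   1.732 -0.703] F [-0.7 -0.  -1.6] g 0.0482
```

View pics/t2.png

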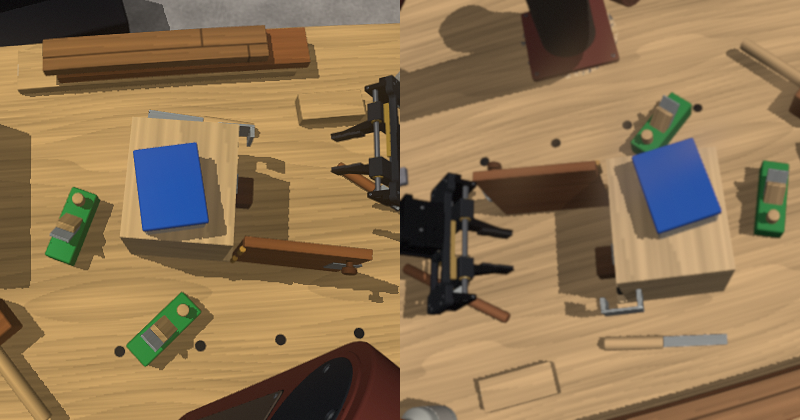

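The picture shows the tilted open gripper in front of the till, with its fingers at left (345,133)/(345,205). The door is untouched. Next I shift toward the hinge side and go down.

```bash
python3 -m crank '[-0.1,0,-0.05,0,0.1,-0.1,0,-0.15,0,0.1,-0.1,0,-0.25,0,0.1,-0.1,0,-0.35,0,0.1,-0.1,0,-0.45,0,0.1,-0.1,0,-0.5,0,0.1,-0.1,0,-0.5,0,0.1]'>/dev/null
python3 o.py
python3 -m crank '[0,0,-0.05,0,0.1,0,0,-0.1,0,0.1,0,0,-0.15,0,0.1,0,0,-0.2,0,0.1,0,0,-0.2,0,0.1]'>/dev/null
python3 o.py; python3 -c "
from t import *
print(til(robot.observe()['tool_pos']))
cv2.imwrite('pics/t3.png',np.hstack([vision.snapshot('top')[:,100:500,::-1],vision.snapshot('scene')[:,0:400,::-1]]))"
```

```text
10.12 [ 0.5358 -0.1618  0.1026] z [ 0.1236  0.6974 -0.706 ] y [ 0.991 -0.126  0.049] q [-0.793  0.489  1.652  0.616  1.535 -0.883] F [-0.5  0.4 -0.9] g 0.0481
10.53 [ 0.5342 -0.1604  0.0401] z [ 0.1214  0.6989 -0.7049] y [ 0.991 -0.127  0.045] q [-0.793  0.589  1.654  0.62   1.455 -0.939] F [ 0.3  1.2 -1.3] g 0.0479
[-0.16657756 -0.01818683]
```

View pics/t3.png

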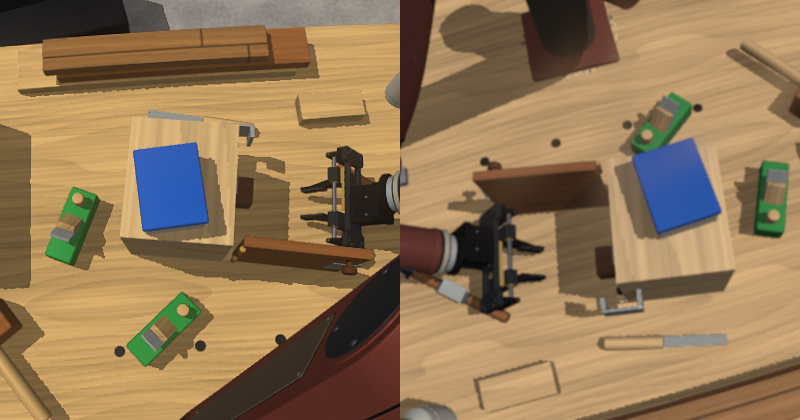

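```bash
python3 -m crank '[-0.02,0.05,0,0,0.1,-0.03,0.1,0,0,0.1,-0.03,0.15,0,0,0.1,-0.025,0.2,0,0,0.1,-0.015,0.25,0,0,0.1,-0.006,0.29,0,0,0.1,-0.006,0.304,0,0,0.1,-0.006,0.304,0,0,0.1]'>/dev/null
python3 o.py; python3 -c "
from t import *
print(til(robot.observe()['tool_pos'])+[.0167,0])"
```

```text
11.3 [ 0.5338 -0.0688  0.0431] z [ 0.1225  0.6976 -0.706 ] y [ 0.991 -0.125  0.049] q [-0.68   0.488  1.8    0.685  1.364 -0.901] F [-0.   0.2  0.3] g 0.0477
[-0.05933722 -0.0043117 ]
```

```bash
python3 -m crank '[0.002,0.0165,-0.01,0,0.1,0.005,0.033,-0.01,0,0.1,0.0075,0.05,-0.01,0,0.1,0.01,0.066,-0.01,0,0.1]'|grep wrist
python3 -m crank '[0.002,0.0165,0,0,0.1,0.005,0.033,0,0,0.1,0.0075,0.05,0,0,0.1,0.01,0.066,0,0,0.1]'|grep wrist
python3 -m crank '[0.002,0.0165,0,0,0.1,0.005,0.033,0,0,0.1,0.0075,0.05,0,0,0.1,0.01,0.066,0,0,0.1]'|grep wrist
python3 o.py; python3 -c "
from t import *
print(til(robot.observe()['tool_pos'])+[.0167,0])"
```

```text
wrist_force: [0.1, -3.1, -0.9]
wrist_force: [1.1, -4.6, -2.1]
wrist_force: [2.3, -5.7, -1.9]
12.3 [ 0.5431 -0.0106  0.0401] z [ 0.1245  0.697  -0.7062] y [ 0.991 -0.127  0.049] q [-0.587  0.458  1.853  0.739  1.3   -0.861] F [ 2.3 -5.7 -1.9] g 0.048
[-0.00037159 -0.00490434]
```

```bash
python3 -m crank '[0.002,0.0165,0,0,0.1,0.005,0.033,0,0,0.1,0.0075,0.05,0,0,0.1]'|grep wrist
python3 -m crank '[0.001,0.01,0,0,0.1,0.003,0.02,0,0,0.1]'|grep wrist
python3 -m crank '[0.001,0.005,0,0,0.1,0.002,0.01,0,0,0.1]'|grep wrist
python3 o.py; python3 -c "
from t import *
print(til(robot.observe()['tool_pos'])+[.0167,0])"
```

```text
wrist_force: [4.4, -6.0, -1.7]
wrist_force: [5.0, -7.2, -1.5]
wrist_force: [5.4, -7.3, -1.7]
12.88 [0.5479 0.0125 0.0404] z [ 0.1264  0.6958 -0.7071] y [ 0.99  -0.128  0.051] q [-0.547  0.446  1.869  0.762  1.274 -0.843] F [ 5.4 -7.3 -1.7] g 0.0478
[ 0.02312736 -0.00619552]
```

```bash
python3 -m crank '[0.001,0.005,0,0,0.1,0.002,0.01,0,0,0.1]'|grep -E "wrist|tool_pos"
python3 -m crank '[0.001,0.0035,0,0,0.1]'|grep -E "wrist|tool_pos"
python3 -m crank '[0,0.0035,0,0,0.1]'|grep -E "wrist|tool_pos"
python3 -c "
from t import *
print(til(robot.observe()['tool_pos'])+[.0167,0])
cv2.imwrite('pics/t4.png',np.hstack([vision.snapshot('top')[60:360,200:420,::-1],vision.snapshot('scene')[100:400,60:340,::-1]]).repeat(2,0).repeat(2,1)[:,:800])"
```

```text
tool_pos: [0.5485, 0.0136, 0.0401]
wrist_force: [-3.5, -21.2, 3.3]
tool_pos: [0.5486, 0.0138, 0.0401]
wrist_force: [-6.0, -25.0, 4.3]
tool_pos: [0.5487, 0.014, 0.0401]
wrist_force: [-7.5, -28.0, 5.5]
[ 0.02476793 -0.00677784]
```

Force jumped from 7 N to about 25 N with the heel at till x = 24.8 mm, where 25 is home, so the plane is against the back wall. I'm backing off.

```bash
python3 -m crank '[-0.002,-0.02,0,0,0.1,-0.01,-0.06,0,0,0.1,-0.02,-0.14,0,0,0.1,-0.033,-0.22,0,0,0.1,-0.045,-0.3,0,0,0.1,-0.06,-0.4,0,0,0.1,-0.074,-0.5,0,0,0.1,-0.08,-0.54,0,0,0.1,-0.08,-0.54,0,0,0.1]'>/dev/null
python3 o.py;  python3 -c "
from t import *
p=robot.observe()['tool_pos'];print(til(p)+[.0167,0])
for x,y in((-.205,.20),(-.205,.14)): q=w(x-.0167,y);print(q,(q-p[:2])/.3)
a=vision.snapshot('top');b=vision.snapshot('scene')
cv2.imwrite('pics/t5.png',cv2.resize(np.hstack([a[100:310,210:490,::-1],b[120:330,65:345,::-1]]),(800,300)))"
```

```text
14.07 [ 0.5232 -0.1461  0.04  ] z [ 0.1256  0.6972 -0.7058] y [ 0.99  -0.129  0.049] q [-0.791  0.554  1.706  0.625  1.435 -0.949] F [ 0.6  0.1 -0. ] g 0.0479
[-0.13732549 -0.00517456]
[ 0.31028339 -0.18276035] [-0.70970546 -0.12225082]
[ 0.36962729 -0.19160917] [-0.51189246 -0.15174691]
```

View pics/t5.png

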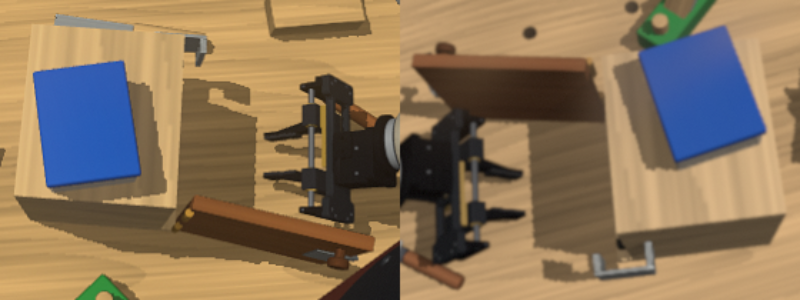

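The plane no longer shows in front of the opening, so it is home. The door was brushed open a little, with its free end at crop (373,245). Lifting now and computing the door angle.

```bash
python3 -m crank '[0,-0.02,0.1,0,0.1,0,-0.03,0.2,0,0.1,0,-0.03,0.3,0,0.1,0,-0.03,0.4,0,0.1,0,-0.03,0.5,0,0.1,0,-0.03,0.6,0,0.1,0,-0.03,0.75,0,0.1,0,-0.03,0.75,0,0.1]'>/dev/null
python3 o.py;  python3 -c "
from t import *
for u in((374,237),(371,251)): print(til(onz('top',(210+u[0]*.7,100+u[1]*.7),.2)))
"
```

```text
14.83 [ 0.5254 -0.1519  0.2723] z [ 0.1274  0.6948 -0.7079] y [ 0.991 -0.123  0.057] q [-0.794  0.245  1.614  0.629  1.761 -0.727] F [ 0.7 -1.4  0.9] g 0.0477
[-0.23003673  0.12499455]
[-0.22646029  0.14134767]
```

```bash
python3 -m crank '[-0.07,-0.1,0,0,-1,-0.17,-0.104,0,0,-1,-0.27,-0.104,0,0,-1,-0.37,-0.104,0,0,-1,-0.47,-0.104,0,0,-1,-0.57,-0.104,0,0,-1,-0.65,-0.104,0,0,-1,-0.717,-0.104,0,0,-1,-0.717,-0.104,0,0,-1]'>/dev/null
python3 o.py;  python3 -c "
from t import *
p=robot.observe()['tool_pos'];print(til(p)+[.0167,0])"
```

```text
15.58 [ 0.3063 -0.1821  0.2645] z [ 0.1224  0.6988 -0.7047] y [ 0.991 -0.126  0.047] q [-1.158 -0.043  1.942  0.429  1.909 -1.049] F [ 0.4 -0.5 -0.7] g 0.0016
[-0.2049767   0.20399257]
```

```bash
python3 -m crank '[0,0,-0.08,0,-1,0,0,-0.16,0,-1,0,0,-0.24,0,-1,0,0,-0.32,0,-1,0,0,-0.4,0,-1,0,0,-0.4,0,-1]'>/dev/null
python3 o.py; python3 -m crank '[0,0,-0.08,0,-1,0,0,-0.16,0,-1,0,0,-0.18,0,-1,0,0,-0.18,0,-1]'>/dev/null
python3 o.py;  python3 -c "
from t import *
p=robot.observe()['tool_pos'];print(til(p)+[.0167,0])
a=vision.snapshot('top');b=vision.snapshot('scene')
cv2.imwrite('pics/t6.png',np.hstack([a[60:,160:,::-1],b[60:,0:400,::-1]]))"
```

```text
16.08 [ 0.3076 -0.1803  0.1416] z [ 0.1202  0.7022 -0.7017] y [ 0.991 -0.125  0.045] q [-1.154  0.139  2.018  0.408  1.677 -1.151] F [-0.5  0.8 -0.2] g 0.0003
16.42 [ 0.3083 -0.1824  0.0908] z [ 0.1224  0.6999 -0.7037] y [ 0.991 -0.126  0.047] q [-1.155  0.237  2.024  0.406  1.578 -1.194] F [-0.6  0.2 -1.1] g 0.0008
[-0.20497427  0.20197872]
```

View pics/t6.png

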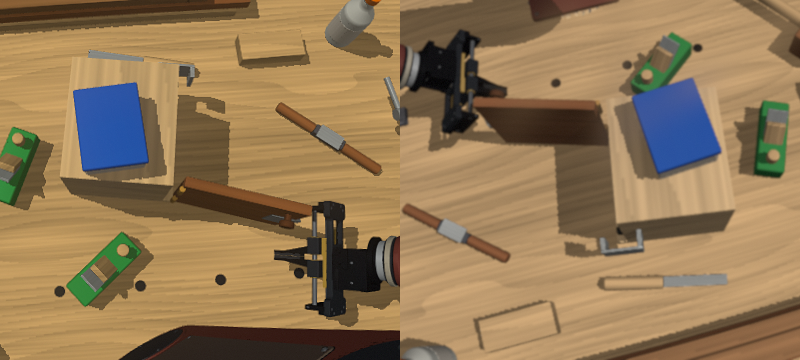

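```bash
python3 -c "
from t import *
p=robot.observe()['tool_pos']
def P(a,R,o): return np.array([-.018-R*np.sin(a)-o*np.cos(a),.107-R*np.cos(a)+o*np.sin(a)])
for a,R in((1.72,.196),(1.6,.196),(1.5,.194),(1.4,.192),(1.3,.19),(1.2,.188),(1.1,.186),(1.,.184),(.9,.182),(.8,.18),(.7,.178),(.6,.176),(.5,.174),(.4,.172),(.3,.17)):
    t=P(a,R,.015*np.sin(a));q=w(t[0]-.0167,t[1]);print(a,t.round(3),q.round(3),((q-p[:2])/.3).round(3))
"
```

```text
1.72 [-0.21   0.151] [ 0.358 -0.195] [ 0.165 -0.035]
1.6 [-0.213  0.128] [ 0.381 -0.202] [ 0.239 -0.059]
1.5 [-0.213  0.108] [ 0.4   -0.204] [ 0.304 -0.066]
1.4 [-0.21   0.089] [ 0.419 -0.204] [ 0.369 -0.066]
1.3 [-0.205  0.07 ] [ 0.439 -0.202] [ 0.433 -0.06 ]
1.2 [-0.198  0.052] [ 0.458 -0.198] [ 0.496 -0.047]
1.1 [-0.19   0.035] [ 0.476 -0.192] [ 0.558 -0.027]
1.0 [-0.18   0.018] [ 0.494 -0.184] [ 0.617 -0.002]
0.9 [-0.168  0.003] [ 0.511 -0.175] [0.672 0.03 ]
0.8 [-0.155 -0.011] [ 0.526 -0.164] [0.724 0.067]
0.7 [-0.14  -0.023] [ 0.54  -0.151] [0.772 0.109]
0.6 [-0.124 -0.033] [ 0.553 -0.137] [0.814 0.155]
0.5 [-0.108 -0.042] [ 0.564 -0.122] [0.851 0.206]
0.4 [-0.09  -0.049] [ 0.574 -0.106] [0.883 0.26 ]
0.3 [-0.072 -0.054] [ 0.581 -0.089] [0.908 0.316]
```

```bash
python3 -m crank '[0.07,-0.015,-0.03,0,-1,0.14,-0.03,-0.06,0,-1,0.175,-0.045,-0.06,0,-1,0.21,-0.055,-0.06,0,-1,0.24,-0.06,-0.06,0,-1,0.27,-0.063,-0.06,0,-1,0.304,-0.066,-0.06,0,-1,0.336,-0.066,-0.06,0,-1,0.369,-0.066,-0.06,0,-1]'|grep -E "wrist|tool_pos"; python3 o.py
python3 -m crank '[0.032,0.003,0,0,-1,0.064,0.006,0,0,-1,0.095,0.012,0,0,-1,0.127,0.019,0,0,-1,0.158,0.028,0,0,-1,0.189,0.039,0,0,-1,0.218,0.052,0,0,-1,0.248,0.064,0,0,-1,0.275,0.08,0,0,-1,0.303,0.096,0,0,-1]'|grep -E "wrist|tool_pos";  python3 -c "
from t import *
p=robot.observe()['tool_pos'];print(til(p)+[.0167,0],p)
a=vision.snapshot('top');b=vision.snapshot('scene')
cv2.imwrite('pics/t7.png',np.hstack([a[60:,160:,::-1],b[60:,0:400,::-1]]))"
```

```text
tool_pos: [0.4198, -0.2039, 0.0732]
wrist_force: [-2.0, -0.6, 1.3]
17.27 [ 0.4198 -0.2039  0.0732] z [ 0.1241  0.6971 -0.7062] y [ 0.991 -0.127  0.049] q [-0.989  0.431  1.806  0.509  1.538 -1.068] F [-2.  -0.6  1.3] g 0.0005
tool_pos: [0.5107, -0.1744, 0.0729]
wrist_force: [-0.5, -2.0, 0.1]
[-0.1672234   0.00301841] [ 0.51068229 -0.17444777  0.07292422]
```

View pics/t7.png

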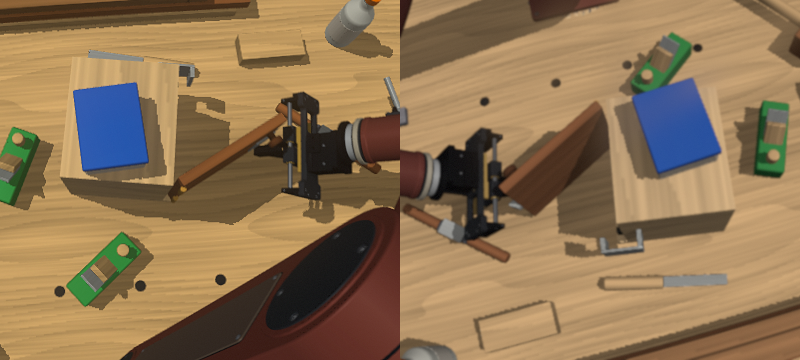

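The door is following, now about 0.9 rad, with the fingertip on its outer face near the free end. I'll continue along the arc.

```bash
python3 -m crank '[0.026,0.018,0,0,-1,0.052,0.037,0,0,-1,0.076,0.058,0,0,-1,0.1,0.079,0,0,-1,0.121,0.102,0,0,-1,0.142,0.125,0,0,-1,0.16,0.15,0,0,-1,0.179,0.176,0,0,-1,0.195,0.203,0,0,-1,0.211,0.23,0,0,-1]'|grep -E "wrist|tool_pos"
python3 -m crank '[0.012,0.028,0,0,-1,0.025,0.056,0,0,-1,0.035,0.086,0,0,-1]'|grep -E "wrist|tool_pos"
python3 -c "
from t import *
p=robot.observe()['tool_pos'];print(til(p)+[.0167,0],p)
def P(a,R,o): return np.array([-.018-R*np.sin(a)-o*np.cos(a),.107-R*np.cos(a)+o*np.sin(a)])
for a in(.2,.15,.1,.05,0,-.05):
    t=P(a,.17,.0);q=w(t[0]-.0167,t[1]);print(a,t.round(3),((q-p[:2])/.3).round(3))
"
```

```text
tool_pos: [0.5737, -0.1051, 0.0729]
wrist_force: [-1.2, -1.6, -0.3]
tool_pos: [0.5841, -0.0794, 0.073]
wrist_force: [0.8, -1.6, -0.5]
[-0.06238311 -0.05560787] [ 0.58412938 -0.07940014  0.07297832]
0.2 [-0.052 -0.06 ] [0.018 0.033]
0.15 [-0.043 -0.061] [0.027 0.06 ]
0.1 [-0.035 -0.062] [0.035 0.087]
0.05 [-0.026 -0.063] [0.041 0.115]
0 [-0.018 -0.063] [0.046 0.143]
-0.05 [-0.01  -0.063] [0.05  0.171]
```

```bash
python3 -m crank '[0.003,0.01,0,0,-1,0.006,0.02,0,0,-1,0.009,0.03,0,0,-1]'|grep -E "wrist|tool_pos"
python3 -m crank '[0.002,0.01,0,0,-1,0.004,0.02,0,0,-1]'|grep -E "wrist|tool_pos"
python3 -m crank '[0.002,0.01,0,0,-1]'|grep -E "wrist|tool_pos"
python3 -m crank '[0.002,0.01,0,0,-1]'|grep -E "wrist|tool_pos"
python3 -m crank '[0.002,0.01,0,0,-1]'|grep -E "wrist|tool_pos"
python3 -c "
from t import *
p=robot.observe()['tool_pos'];print(til(p)+[.0167,0],p)"
```

```text
tool_pos: [0.5863, -0.0707, 0.0729]
wrist_force: [-0.5, -0.3, -0.3]
tool_pos: [0.5877, -0.0652, 0.073]
wrist_force: [-0.3, -0.6, 0.1]
tool_pos: [0.5882, -0.0622, 0.073]
wrist_force: [-0.3, -0.5, 0.7]
tool_pos: [0.589, -0.0598, 0.0728]
wrist_force: [-2.8, -7.2, 1.1]
tool_pos: [0.5897, -0.0576, 0.0729]
wrist_force: [-1.4, -8.1, 0.8]
[-0.03997751 -0.05787538] [ 0.58967649 -0.05757396  0.07287224]
```

```bash
python3 -m crank '[0.001,0.007,0,0,-1]'|grep -E "wrist|tool_pos"
python3 -m crank '[0.001,0.007,0,0,-1]'|grep -E "wrist|tool_pos"
python3 -m crank '[0.001,0.007,0,0,-1]'|grep -E "wrist|tool_pos"
python3 -m crank '[0.001,0.007,0,0,-1]'|grep -E "wrist|tool_pos"
python3 -m crank '[0.001,0.007,0,0,-1]'|grep -E "wrist|tool_pos"
```

```text
tool_pos: [0.5901, -0.0559, 0.0729]
wrist_force: [-2.0, -9.5, 2.3]
tool_pos: [0.5906, -0.0543, 0.073]
wrist_force: [-2.7, -10.8, 1.2]
tool_pos: [0.591, -0.0526, 0.0729]
wrist_force: [-1.6, -12.6, 1.2]
tool_pos: [0.5913, -0.0499, 0.0731]
wrist_force: [0.8, -3.6, -0.6]
tool_pos: [0.5918, -0.0474, 0.0731]
wrist_force: [1.7, -5.7, -0.7]
```

```bash
python3 -m crank '[0.001,0.006,0,0,-1]'|grep -E "wrist|tool_pos"
python3 -m crank '[0.001,0.006,0,0,-1]'|grep -E "wrist|tool_pos"
python3 -m crank '[0.001,0.006,0,0,-1]'|grep -E "wrist|tool_pos"
python3 -m crank '[0.001,0.005,0,0,-1]'|grep -E "wrist|tool_pos"
```

```text
tool_pos: [0.5922, -0.0454, 0.0731]
wrist_force: [1.4, -5.0, -0.5]
tool_pos: [0.592, -0.0431, 0.0731]
wrist_force: [1.1, -9.2, 1.7]
tool_pos: [0.5924, -0.0426, 0.073]
wrist_force: [-4.3, -16.7, 2.3]
tool_pos: [0.5926, -0.0424, 0.0729]
wrist_force: [-7.6, -21.8, 4.2]
```

```bash
python3 -m crank '[0,0.002,0,0,-1]'|grep -E "wrist|tool_pos"
python3 -m crank '[-0.001,-0.007,0,0,-1,-0.003,-0.02,0,0,-1,-0.01,-0.06,0,0,-1,-0.02,-0.15,0,0,-1,-0.04,-0.25,0,0,-1,-0.06,-0.4,0,0,-1,-0.06,-0.4,0,0,-1]'|grep -E "wrist|tool_pos|time"
python3 -c "
from t import *
a=vision.snapshot('top');b=vision.snapshot('scene')
cv2.imwrite('pics/t8.png',cv2.resize(np.hstack([a[100:310,210:490,::-1],b[120:330,65:345,::-1]]),(800,300),interpolation=cv2.INTER_CUBIC))"
```

```text
tool_pos: [0.5926, -0.0424, 0.073]
wrist_force: [-6.2, -20.6, 4.8]
time_s: 21.37
tool_pos: [0.5737, -0.1643, 0.0729]
wrist_force: [-0.2, -0.7, 0.7]
```

View pics/t8.png

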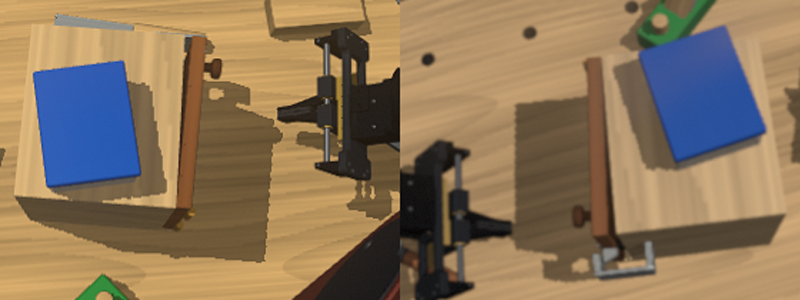

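The door is shut. The tongue met the keeper at about 0.14 rad, peaked at 12.6 N, snapped over, and the door came to rest on the bumper at about 0.04 rad with 22.7 N. After I released it the door stayed closed, and the gripper is clear, so I'm handing in.

```bash
python3 -c "
from rig import robot
print(robot.job_done())"
```

```text
the job is handed in; nothing more can be done
None
```

I slid the plane in until its nose met the back wall, pushed the door shut over the keeper onto its bumper and let go. It stayed shut, though I inferred the latch from the force and angle readings and never saw the tongue itself; the job is handed in.

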